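Line up the spare castor wheels by size

ROBOT

A 6-joint arm with a two-finger parallel gripper is mounted at the origin on the work surface. World frame = base frame: x ahead of the robot, y to its left, z up, the work surface at z = 0. Lengths are in m, angles in rad, forces in N, time in s.
With the tool pointing down it reaches from about 0.25 to 0.775 m from the base axis. Payload 4 kg.
Tool frame: the origin (TCP) lies midway between the tips of the shut fingers; the grasp point (between the pads) lies r.pinch_z behind it (r.pinch_z is the distance from the TCP to the grasp point, in m); x points along the fingers, z is the direction in which the jaws open and shut, and the axes are right-handed (so a half turn about x gives the same grasp; the last joint's range is limited). The gripper opens to 94 mm and grips with 3 to 60 N. Pads are 16 mm wide; open, the fingers measure 119 mm over their backs; the gripper's body (75 mm by 177 mm) begins 78 mm behind the grasp point.
Start: joints at [1.19, 0.087, 1.371, -0, 1.684, -0.103], TCP at [0.151, 0.529, 0.206] pointing down, gripper open.
Joint ranges: [-3.1, 3.1], [-0.76, 2.03], [0.27, 2.55], [-1.08, 4.22], [0.17, 2.65], [-2.57, 2.57]. Speed limits (rad/s): [2.79, 2.79, 3.14, 3.14, 3.14, 3.14].

INTERFACE

Orientations are given as a unit quaternion [x, y, z, w].
In Python, from workcell import telemetry, imaging, job, r gives the robot as it stands.
- The arm moves only by the shell command python3 -m creep 'ROWS' [FORCE]. ROWS is JSON, a list of rows, each a list of 7 numbers: the opening in per cent of the stroke, from 0 (shut) to 100 (fully open), then the shift along the tool's x, y, z in units of 4 cm (1.0 is 4 cm), then the turn, a rotation vector about the tool's x, y, z in units of 8 degrees (1.0 is 8 degrees). A call has exactly 8 rows; each row shifts and turns the pose as measured when the row begins, along the tool's axes as they then stand; what a row does not reach is not made up. A row lasts 1/10 s, in which the tool goes at most 50 mm and 8.59 degrees, less where a joint would pass 70% of its speed; a pose out of reach is approached as far as the arm can. A call with a number of a shift or a turn outside -1 to 1 is refused whole. A call with a gripper value outside its range is refused whole. The fingers move at their own pace and stop on an object; FORCE is the grip in N (left out, the last holds). Time passes only in rows, so rows that do not move let the fingers close, or fill a call up. It gives the time, the measured TCP pose, the force and the opening at its end, in the units of the state.
- telemetry.read_state(): the state, without advancing time (a new reading comes with each control period).
- imaging.camera(name): name is "scene" or "top"; returns the picture (384x512x3 uint8, blue, green, red); there is no depth.
- imaging.calibration(name): a dict with "fovy" (degrees; the focal length in pixels is half the picture's height over the tangent of half this angle, whatever the lens; pixels are square), "cx", "cy" (the principal point, pixels), "position" and "orientation" of the camera in the world. Camera axes: x right, y down, z forward; pixel columns grow to the right and rows downward; lengths in m; the calibration is good to about 2 mm. A picture is of the moment at which its call begins. calibration takes no time and is no camera call.
- job.hand_in(): hands the job in, once; it reports no verdict.
The state is a dict: "t": time; "joints": joint angles; "joint_vel": joint speeds; "joint_efforts": joint torques, N m; "tcp_pos": TCP position; "eef_rot": TCP orientation; "ft_force": force on the tool from outside, world axes, zero at the start; "moment": the same for the moment, N m; "width": finger opening in m.
Only numpy, scipy, OpenCV 4.12 (cv2) and the standard library are available. Lean on these libraries where they do the work, as an engineer would, in place of code of your own. Each camera call takes 0.05 s, during which the arm holds its last target.

TASK

Line the four loose castor wheels up by size on the yellow board: one lying flat in the middle of each white pad, the smallest on the pad next to the red end block and each one bigger than the last, ending with the largest next to the blue block. Leave the steel castor fork where it is.

Things in the scene. Friction and masses are not known exactly. Their poses are not given: they have to be found in the camera images.
- wheel_32_mid (a point): the smallest loose castor wheel: black rubber tyre with round grey hub, a plain disc of 32 mm diameter, 24 mm thick, lying flat (axle upright, the z axis); the point is its centre, 12 mm above its underside
- wheel_42_mid (a point): the second smallest loose castor wheel: black rubber tyre with round grey hub, a plain disc of 42 mm diameter, 28 mm thick, lying flat (axle upright, the z axis); the point is its centre, 14 mm above its underside
- wheel_52_mid (a point): the second largest loose castor wheel: black rubber tyre with round grey hub, a plain disc of 52 mm diameter, 32 mm thick, lying flat (axle upright, the z axis); the point is its centre, 16 mm above its underside
- wheel_62_mid (a point): the largest loose castor wheel: black rubber tyre with round grey hub, a plain disc of 62 mm diameter, 36 mm thick, lying flat (axle upright, the z axis); the point is its centre, 18 mm above its underside
- pad_a: one of four identical white round pads, 72 mm across, 3 mm thick, in one straight row with 90 mm between neighbours' centres along a yellow 430 x 90 x 12 mm board fixed flat on the bench; letters say nothing about order in the row; origin at the centre of the pad's underside (its top, where a wheel stands, is 3 mm higher, 15 mm above the bench); x axis across the row, y axis along it
- pad_b: one of four identical white round pads, 72 mm across, 3 mm thick, in one straight row with 90 mm between neighbours' centres along a yellow 430 x 90 x 12 mm board fixed flat on the bench; letters say nothing about order in the row; origin at the centre of the pad's underside (its top, where a wheel stands, is 3 mm higher, 15 mm above the bench); x axis across the row, y axis along it
- pad_c: one of four identical white round pads, 72 mm across, 3 mm thick, in one straight row with 90 mm between neighbours' centres along a yellow 430 x 90 x 12 mm board fixed flat on the bench; letters say nothing about order in the row; origin at the centre of the pad's underside (its top, where a wheel stands, is 3 mm higher, 15 mm above the bench); x axis across the row, y axis along it
- pad_d: one of four identical white round pads, 72 mm across, 3 mm thick, in one straight row with 90 mm between neighbours' centres along a yellow 430 x 90 x 12 mm board fixed flat on the bench; letters say nothing about order in the row; origin at the centre of the pad's underside (its top, where a wheel stands, is 3 mm higher, 15 mm above the bench); x axis across the row, y axis along it
- red_end: fixed red block, 24 mm along the row x 70 mm across x 14 mm high, standing on one end of the yellow board (a blue block of the same size is on the other end), in line with the pads, its centre 60 mm from the nearest pad's centre; origin at the centre of its underside
- fork_mid (a point): bystander, leave it alone: loose steel castor fork among the wheels, 50 x 46 mm plate flat on the bench with two upright cheeks, 48 mm high in all; the point is its centre, 24 mm above the bench
Not all that is in view belongs to the job. Leave any green or purple look-alike of the part that bears wheel_42_mid alone.

How it is judged:
At the end, for the whole second after the job is handed in: Each wheel rests flat (tilt under 0.12 rad, height within 4 mm) and still (under 0.01 m/s) on a pad, centre within 14 mm of the pad's; from the red block the order is 32, 42, 52, 62 mm (centres 60, 150, 240, 330 mm from the block's, within 25 mm) ((horizontal distance between wheel_32_mid and pad_a below 0.014 m or horizontal distance between wheel_32_mid and pad_b below 0.014 m or horizontal distance between wheel_32_mid and pad_c below 0.014 m or horizontal distance between wheel_32_mid and pad_d below 0.014 m) and horizontal distance between wheel_32_mid and red_end between 0.035 and 0.085 m and height (world z) of wheel_32_mid between 0.023 and 0.031 m and angle between the z axis of each of wheel_32_mid, wheel_42_mid, wheel_52_mid, wheel_62_mid and the z axis of red_end, either way round below 0.12 rad and linear speed of each of wheel_32, wheel_42, wheel_52, wheel_62 below 0.01 m/s and (horizontal distance between wheel_42_mid and pad_a below 0.014 m or horizontal distance between wheel_42_mid and pad_b below 0.014 m or horizontal distance between wheel_42_mid and pad_c below 0.014 m or horizontal distance between wheel_42_mid and pad_d below 0.014 m) and horizontal distance between wheel_42_mid and red_end between 0.125 and 0.175 m and height (world z) of wheel_42_mid between 0.025 and 0.033 m and (horizontal distance between wheel_52_mid and pad_a below 0.014 m or horizontal distance between wheel_52_mid and pad_b below 0.014 m or horizontal distance between wheel_52_mid and pad_c below 0.014 m or horizontal distance between wheel_52_mid and pad_d below 0.014 m) and horizontal distance between wheel_52_mid and red_end between 0.215 and 0.265 m and height (world z) of wheel_52_mid between 0.027 and 0.035 m and (horizontal distance between wheel_62_mid and pad_a below 0.014 m or horizontal distance between wheel_62_mid and pad_b below 0.014 m or horizontal distance between wheel_62_mid and pad_c below 0.014 m or horizontal distance between wheel_62_mid and pad_d below 0.014 m) and horizontal distance between wheel_62_mid and red_end between 0.305 and 0.355 m and height (world z) of wheel_62_mid between 0.029 and 0.037 m); the robot touches nothing.
It fails at once if the steel castor fork is moved by more than 25 mm (distance of fork_mid from where it was at the start of the episode above 0.025 m).
It also fails if it takes over 93 s, if anything falls off the work surface, if the arm or the gripper's body presses on something with over 40 N, if the wrist force passes 120 N, or if a joint passes its speed limit or range.

## Working session

There is one attempt and no reset: what is moved stays moved. The work goes in short steps, Python scripts to look and compute and a shell command to move; the robot and the scene stay as the last step left them, time stands still between calls to the robot, and variables do not carry over. Pictures are saved under pics/ and viewed, and the job is handed in when it is done.

```bash
ls; mkdir -p pics
python3 - <<'E'
from workcell import telemetry, imaging, job, r
import cv2
s=telemetry.read_state();print({k:s[k] for k in('t','tcp_pos','eef_rot','width')}, r.pinch_z)
for n in('scene','top'):
    im=imaging.camera(n);cv2.imwrite(f'pics/{n}0.png',im);print(imaging.calibration(n))
E
```

```text
pics
{'t': 0.0, 'tcp_pos': array([0.15064496, 0.5283965 , 0.20431536]), 'eef_rot': array([-0.42636101,  0.56508447,  0.42553723,  0.56374986]), 'width': 0.09408703952712923} 0.0188
{'fovy': 55.24159144595013, 'cx': 258.0797588675098, 'cy': 197.61725257490843, 'position': array([ 0.90548532, -0.02041393,  0.6787999 ]), 'orientation': array([ 0.70652042,  0.6561005 , -0.17819769, -0.19648568])}
{'fovy': 43.86371370092569, 'cx': 250.0467448685325, 'cy': 182.8644497246385, 'position': array([0.43543633, 0.0110491 , 0.93281299]), 'orientation': array([ 0.708539  , -0.70386418,  0.03511219, -0.03626074])}
```

View pics/scene0.png

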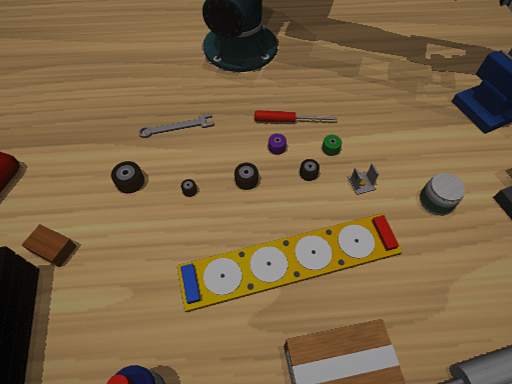

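View pics/top0.png

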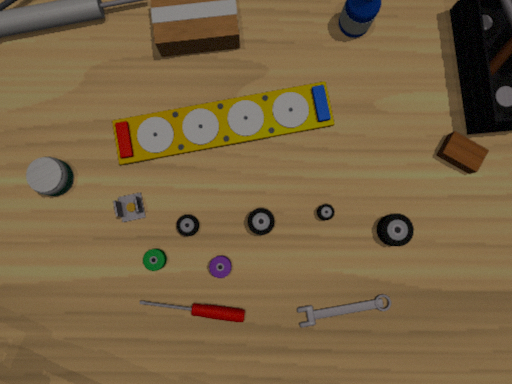

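The top view shows four black wheels: about (188,225), (261,221), (326,212) and (395,230). The purple (220,266) and green (154,259) look-alikes and the fork (130,207) stay where they are. The pads run from the red block at (124,139) to the blue one at (321,103). Next I'll measure all of these and check them against the scene view.

```bash
cat > h.py <<'E'
import numpy as np, cv2
from scipy.spatial.transform import Rotation as R
from workcell import telemetry, imaging, job, r
def ray(n,uv):
    c=imaging.calibration(n);f=192/np.tan(np.radians(c['fovy'])/2)
    d=np.array([(uv[0]-c['cx'])/f,(uv[1]-c['cy'])/f,1.]);return np.array(c['position']),R.from_quat(c['orientation']).apply(d)
def plane(n,uv,z):
    p,d=ray(n,uv);return p+d*(z-p[2])/d[2]
def blobs(mask,a0=30,a1=4000):
    k,l,st,ce=cv2.connectedComponentsWithStats(mask.astype(np.uint8));return [(ce[i].round(1),st[i].tolist()) for i in range(1,k) if a0<st[i][4]<a1]
def circs(mask,a0=30,a1=4000):
    o=[]
    for c in cv2.findContours(mask.astype(np.uint8),cv2.RETR_EXTERNAL,cv2.CHAIN_APPROX_NONE)[0]:
        if a0<cv2.contourArea(c)<a1:
            m=cv2.moments(c);o.append((m['m10']/m['m00'],m['m01']/m['m00'],cv2.contourArea(c)))
    return o
E
python3 - <<'E'
from h import *
for n in('top','scene'):
    im=cv2.imread(f'pics/{n}0.png');hsv=cv2.cvtColor(im,cv2.COLOR_BGR2HSV);H,S,V=[hsv[...,i].astype(int) for i in range(3)]
    print(n)
    for nm,m,z,a in (('white',(S<60)&(V>150),.015,(300,2500)),('red',((H<8)|(H>172))&(S>150)&(V>80),.026,(100,900)),('blue',(H>100)&(H<130)&(S>150)&(V>80),.026,(100,900)),('dark',(V<60),.03,(60,1800)),('hub',(S<50)&(V>70)&(V<190),.03,(15,500))):
        for u,v,A in circs(m,*a): print(nm,round(u,1),round(v,1),A,plane(n,(u,v),z).round(4))
im=cv2.imread('pics/top0.png')
cv2.imwrite('pics/crop0.png',cv2.resize(im[80:290,100:430],None,fx=2.4,fy=2.4,interpolation=cv2.INTER_CUBIC))
E
```

```text
top
red 217.8 312.7 570.5 [0.2842 0.0712 0.026 ]
red 123.6 139.1 369.5 [0.6107 0.2574 0.026 ]
blue 320.7 102.7 344.0 [ 0.6849 -0.1234  0.026 ]
dark 187.4 225.0 351.5 [0.4462 0.1306 0.03  ]
dark 394.4 229.6 904.0 [ 0.4402 -0.2597  0.03  ]
dark 260.3 221.1 531.5 [ 0.4545 -0.0071  0.03  ]
dark 324.9 211.8 196.5 [ 0.4729 -0.1292  0.03  ]
dark 65.0 180.9 244.5 [0.5284 0.3653 0.03  ]
dark 451.4 156.5 248.5 [ 0.5802 -0.3719  0.03  ]
dark 198.2 45.7 1007.0 [0.7966 0.1164 0.03  ]
dark 352.6 22.7 640.0 [ 0.8452 -0.187   0.03  ]
dark 56.0 24.6 341.0 [0.8379 0.3972 0.03  ]
dark 5.7 3.8 69.0 [0.88   0.4989 0.03  ]
hub 164.8 305.1 85.0 [0.2979 0.1694 0.03  ]
hub 219.7 266.6 30.0 [0.3692 0.0685 0.03  ]
hub 153.0 259.5 32.0 [0.3814 0.1936 0.03  ]
hub 397.2 229.5 300.5 [ 0.4404 -0.2649  0.03  ]
hub 186.7 224.7 125.5 [0.4469 0.1318 0.03  ]
hub 260.7 220.9 205.0 [ 0.4548 -0.0078  0.03  ]
hub 326.1 211.5 71.0 [ 0.4735 -0.1313  0.03  ]
hub 115.2 208.2 15.5 [0.4771 0.2678 0.03  ]
hub 130.3 207.2 408.5 [0.4791 0.2393 0.03  ]
hub 504.3 95.6 243.5 [ 0.7002 -0.4786  0.03  ]
hub 508.8 4.5 39.0 [ 0.8846 -0.4963
[... 901 characters left out ...]
03  ]
dark 246.1 175.9 489.0 [ 0.4651 -0.0088  0.03  ]
dark 127.5 176.9 756.5 [ 0.4496 -0.2601  0.03  ]
dark 309.1 169.6 311.5 [0.4584 0.1277 0.03  ]
dark 8.8 173.1 318.0 [ 0.4218 -0.513   0.03  ]
dark 276.4 149.3 95.0 [0.3985 0.063  0.03  ]
dark 330.0 150.3 105.5 [0.4098 0.1821 0.03  ]
dark 274.8 121.6 73.0 [0.3163 0.0676 0.03  ]
hub 457.7 381.6 25.5 [0.8829 0.3035 0.03  ]
hub 187.7 184.4 41.0 [ 0.4779 -0.1323  0.03  ]
hub 364.2 183.6 158.0 [0.5024 0.2385 0.03  ]
hub 245.9 171.6 118.5 [ 0.4539 -0.0085  0.03  ]
hub 125.1 172.1 176.0 [ 0.4367 -0.2665  0.03  ]
hub 310.0 165.9 67.0 [0.449  0.1311 0.03  ]
hub 316.7 117.4 27.0 [0.3101 0.1679 0.03  ]
hub 174.0 125.6 356.0 [ 0.3121 -0.1677  0.03  ]
```

View pics/crop0.png

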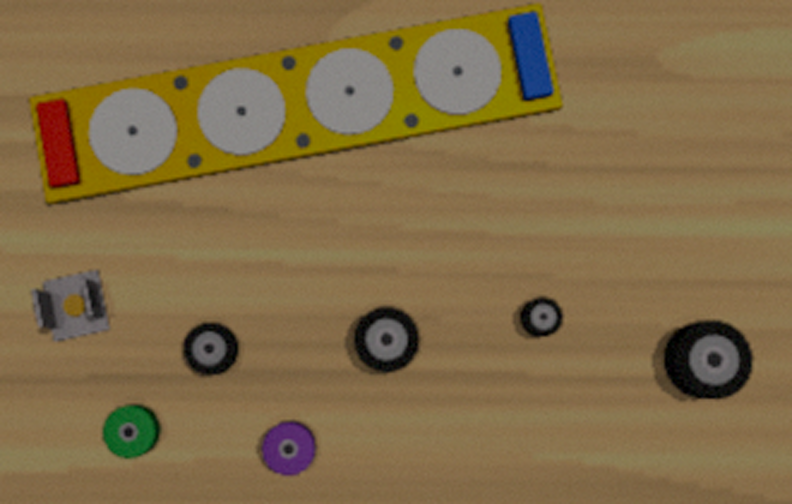

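The crop confirms it. The black wheels with round grey hubs are, from left, (209,348)=42, (386,339)=52, (543,316)=32 and (714,359)=62. The purple one (288,448) and the green one (128,431) are look-alikes. I'll refine the positions using each wheel's own height.

Run:
```python
from h import *
W={42:((186.7,224.7),(310,165.9),.028),52:((260.7,220.9),(245.9,171.6),.032),32:((326.1,211.5),(187.7,184.4),.024),62:((397.2,229.5),(125.1,172.1),.036)}
for k,(a,b,z) in W.items(): print(k,plane('top',a,z).round(4),plane('scene',b,z).round(4))
im=cv2.imread('pics/top0.png');hsv=cv2.cvtColor(im,cv2.COLOR_BGR2HSV);H,S,V=[hsv[...,i].astype(int) for i in range(3)]
for u,v,A in circs((S<70)&(V>110),600,2500): print('pad',u,v,A,plane('top',(u,v),.015).round(4))
s=telemetry.read_state();print(R.from_quat(s['eef_rot']).as_matrix().round(3),s['t'])
```

```text
42 [0.4468 0.1321 0.028 ] [0.4475 0.1316 0.028 ]
52 [ 0.4548 -0.0077  0.032 ] [ 0.4554 -0.0086  0.032 ]
32 [ 0.4737 -0.1323  0.024 ] [ 0.4739 -0.1333  0.024 ]
62 [ 0.4404 -0.2631  0.036 ] [ 0.4411 -0.2642  0.036 ]
pad 42.8716675859533 174.09358337929766 906.5 [0.5429 0.4147 0.015 ]
pad 154.9496855345912 134.3279175401817 954.0 [0.6226 0.1994 0.015 ]
pad 200.20024484085343 126.03707590066456 953.0 [0.6397 0.1112 0.015 ]
pad 245.2264844981608 117.62655456297074 951.5 [0.657  0.0232 0.015 ]
pad 290.2333687190375 109.3131634819533 942.0 [ 0.6742 -0.0651  0.015 ]
pad 193.46184408823126 10.517057131113852 1216.5 [0.8756 0.1288 0.015 ]
pad 47.16110797060486 10.643489730544562 884.5 [0.8736 0.4228 0.015 ]
[[-0.001 -0.962  0.274]
 [-0.002  0.274  0.962]
 [-1.     0.    -0.002]] 0.1
```

```bash
cat > p.py <<'E'
# usage: p.py x y z yawdeg nrows : remaining shift/turn in tool axes, per-row units if spread over n rows
import sys
from h import *
x,y,z,yaw,n=[float(a) for a in sys.argv[1:6]];n=int(n)
s=telemetry.read_state();R0=R.from_quat(s['eef_rot']);p=np.array(s['tcp_pos'])
a=np.radians(yaw);tz=np.array([np.cos(a),np.sin(a),0]);tx=np.array([0,0,-1.]);R1=R.from_matrix(np.column_stack([tx,np.cross(tz,tx),tz]))
rv=(R0.inv()*R1).as_rotvec();print('t',s['t'],'pos',p.round(4),'w',round(s['width'],4),'F',np.round(s['ft_force'],1),'turn deg',np.degrees(rv).round(2),'dpos',(np.array([x,y,z])-p).round(4))
d=(np.array([x,y,z])-p)/n
for i in range(n):
    Ri=R0*R.from_rotvec(rv*i/n);print((Ri.inv().apply(d)/.04).round(2).tolist(),(np.degrees(rv)/n/8).round(2).tolist())
E
python3 p.py .447 .1318 .10 11 14
```

```text
t 0.1 pos [0.1507 0.5285 0.2044] w 0.0941 F [0.1 0.3 0. ] turn deg [ 6.309e+01 -1.100e-01  5.000e-02] dpos [ 0.2963 -0.3967 -0.1044]
[0.19, -0.7, -0.54] [0.56, -0.0, 0.0]
[0.19, -0.74, -0.48] [0.56, -0.0, 0.0]
[0.19, -0.78, -0.42] [0.56, -0.0, 0.0]
[0.19, -0.81, -0.36] [0.56, -0.0, 0.0]
[0.19, -0.83, -0.29] [0.56, -0.0, 0.0]
[0.19, -0.85, -0.23] [0.56, -0.0, 0.0]
[0.19, -0.87, -0.16] [0.56, -0.0, 0.0]
[0.19, -0.88, -0.09] [0.56, -0.0, 0.0]
[0.19, -0.88, -0.02] [0.56, -0.0, 0.0]
[0.19, -0.88, 0.05] [0.56, -0.0, 0.0]
[0.19, -0.88, 0.12] [0.56, -0.0, 0.0]
[0.19, -0.86, 0.19] [0.56, -0.0, 0.0]
[0.19, -0.85, 0.25] [0.56, -0.0, 0.0]
[0.19, -0.82, 0.32] [0.56, -0.0, 0.0]
```

```bash
python3 -m creep '[[100,0.1,-0.7,-0.54,0.56,0,0],[100,0.1,-0.74,-0.48,0.56,0,0],[100,0.1,-0.78,-0.42,0.56,0,0],[100,0.1,-0.81,-0.36,0.56,0,0],[100,0.1,-0.83,-0.29,0.56,0,0],[100,0.1,-0.85,-0.23,0.56,0,0],[100,0.1,-0.87,-0.16,0.56,0,0],[100,0.1,-0.88,-0.09,0.56,0,0]]' 20; python3 p.py .447 .1318 .10 11 8
```

```text
t: 0.9
tcp_pos: [0.3192, 0.2937, 0.1667]
eef_rot: [-0.228, 0.673, 0.225, 0.667]
ft_force: [-0.3, 0.4, 0.0]
width: 0.0943
t 0.9 pos [0.3192 0.2937 0.1667] w 0.0943 F [-0.3  0.4  0. ] turn deg [26.36 -0.46  0.23] dpos [ 0.1278 -0.1619 -0.0667]
[0.21, -0.64, 0.01] [0.41, -0.01, 0.0]
[0.21, -0.64, 0.05] [0.41, -0.01, 0.0]
[0.21, -0.64, 0.09] [0.41, -0.01, 0.0]
[0.21, -0.63, 0.12] [0.41, -0.01, 0.0]
[0.21, -0.62, 0.16] [0.41, -0.01, 0.0]
[0.21, -0.61, 0.19] [0.41, -0.01, 0.0]
[0.21, -0.6, 0.23] [0.41, -0.01, 0.0]
[0.21, -0.59, 0.26] [0.41, -0.01, 0.0]
```

```bash
python3 -m creep '[[100,0.24,-0.73,0.01,0.47,0,0],[100,0.24,-0.73,0.05,0.47,0,0],[100,0.24,-0.73,0.1,0.47,0,0],[100,0.24,-0.72,0.14,0.47,0,0],[100,0.24,-0.7,0.18,0.47,0,0],[100,0.24,-0.7,0.22,0.47,0,0],[100,0.24,-0.68,0.26,0.47,0,0],[100,0,0,0,0,0,0]]'; python3 p.py .447 .1318 .004 11 6
```

```text
t: 1.7
tcp_pos: [0.4431, 0.1171, 0.0935]
eef_rot: [-0.061, 0.709, 0.056, 0.701]
ft_force: [-0.5, 0.2, -1.2]
width: 0.0942
t 1.7 pos [0.4431 0.1171 0.0935] w 0.0942 F [-0.5  0.2 -1.2] turn deg [-1.48 -0.7   0.37] dpos [ 0.0039  0.0147 -0.0895]
[0.37, 0.06, 0.03] [-0.03, -0.01, 0.01]
[0.37, 0.06, 0.03] [-0.03, -0.01, 0.01]
[0.37, 0.06, 0.03] [-0.03, -0.01, 0.01]
[0.37, 0.06, 0.03] [-0.03, -0.01, 0.01]
[0.37, 0.06, 0.03] [-0.03, -0.01, 0.01]
[0.37, 0.06, 0.03] [-0.03, -0.01, 0.01]
```

```bash
python3 -m creep '[[100,0.2,0.18,0.08,-0.1,-0.04,0.02],[100,0.2,0.12,0.06,-0.08,-0.04,0.02],[100,0.2,0.06,0.04,0,0,0],[100,0.2,0,0,0,0,0],[100,0.2,0,0,0,0,0],[100,0.2,0,0,0,0,0],[100,0,0,0,0,0,0],[100,0,0,0,0,0,0]]'; python3 p.py .447 .1318 .004 11 4
```

```text
t: 2.5
tcp_pos: [0.4449, 0.1373, 0.0404]
eef_rot: [-0.07, 0.705, 0.071, 0.702]
ft_force: [0.1, -1.4, 0.9]
width: 0.0941
t 2.5 pos [0.4449 0.1373 0.0404] w 0.0941 F [ 0.1 -1.4  0.9] turn deg [ 0.5  -0.17 -0.09] dpos [ 0.0021 -0.0055 -0.0364]
[0.23, -0.04, 0.01] [0.02, -0.01, -0.0]
[0.23, -0.04, 0.01] [0.02, -0.01, -0.0]
[0.23, -0.04, 0.01] [0.02, -0.01, -0.0]
[0.23, -0.04, 0.01] [0.02, -0.01, -0.0]
```

```bash
python3 -m creep '[[100,0.2,-0.08,0.03,0,0,0],[100,0.2,-0.04,0,0,0,0],[100,0.2,0,0,0,0,0],[100,0.15,0,0,0,0,0],[100,0.08,0,0,0,0,0],[100,0,0,0,0,0,0],[0,0,0,0,0,0,0],[0,0,0,0,0,0,0]]' 20; python3 p.py .447 .1318 .004 11 1
```

```text
t: 3.3
tcp_pos: [0.4478, 0.132, 0.0047]
eef_rot: [-0.07, 0.704, 0.071, 0.703]
ft_force: [0.5, 0.0, 0.6]
width: 0.0813
t 3.3 pos [0.4478 0.132  0.0047] w 0.0813 F [0.5 0.  0.6] turn deg [ 0.43 -0.1  -0.08] dpos [-0.0008 -0.0002 -0.0007]
[0.02, -0.0, -0.02] [0.05, -0.01, -0.01]
```

```bash
python3 -m creep '[[0,0,0,0,0,0,0],[0,0,0,0,0,0,0],[0,0,0,0,0,0,0],[0,0,0,0,0,0,0],[0,0,0,0,0,0,0],[0,0,0,0,0,0,0],[0,0,0,0,0,0,0],[0,0,0,0,0,0,0]]' 20; python3 p.py .6408 .1108 .06 11 6
```

```text
t: 4.1
tcp_pos: [0.4487, 0.1323, 0.0059]
eef_rot: [-0.07, 0.703, 0.071, 0.704]
ft_force: [0.4, -0.2, 0.6]
width: 0.0416
t 4.1 pos [0.4487 0.1323 0.0059] w 0.0416 F [ 0.4 -0.2  0.6] turn deg [ 0.44  0.04 -0.08] dpos [ 0.1921 -0.0215  0.0541]
[-0.23, -0.25, 0.77] [0.01, 0.0, -0.0]
[-0.23, -0.25, 0.77] [0.01, 0.0, -0.0]
[-0.23, -0.24, 0.77] [0.01, 0.0, -0.0]
[-0.23, -0.24, 0.77] [0.01, 0.0, -0.0]
[-0.23, -0.24, 0.77] [0.01, 0.0, -0.0]
[-0.23, -0.24, 0.77] [0.01, 0.0, -0.0]
```

```bash
python3 -m creep '[[0,-0.6,0,0,0,0,0],[0,-0.6,-0.1,0.3,0,0,0],[0,-0.3,-0.25,0.75,0,0,0],[0,0,-0.25,0.8,0,0,0],[0,0,-0.25,0.8,0,0,0],[0,0,-0.25,0.8,0,0,0],[0,0,-0.2,0.5,0,0,0],[0,0,0,0,0,0,0]]' 20; python3 p.py .6408 .1108 .06 11 3
```

```text
t: 4.9
tcp_pos: [0.6176, 0.112, 0.0653]
eef_rot: [-0.071, 0.705, 0.071, 0.702]
ft_force: [0.4, -0.1, -1.0]
width: 0.0414
t 4.9 pos [0.6176 0.112  0.0653] w 0.0414 F [ 0.4 -0.1 -1. ] turn deg [ 0.52 -0.16 -0.08] dpos [ 0.0232 -0.0012 -0.0053]
[0.04, -0.05, 0.19] [0.02, -0.01, -0.0]
[0.04, -0.05, 0.19] [0.02, -0.01, -0.0]
[0.04, -0.05, 0.19] [0.02, -0.01, -0.0]
```

```bash
python3 -m creep '[[0,0.1,-0.06,0.2,0,0,0],[0,0.15,-0.05,0.18,0,0,0],[0,0.15,-0.04,0.12,0,0,0],[0,0.15,0,0.06,0,0,0],[0,0.15,0,0,0,0,0],[0,0.1,0,0,0,0,0],[0,0,0,0,0,0,0],[0,0,0,0,0,0,0]]' 20; python3 p.py .6408 .1108 .022 11 1
```

```text
t: 5.7
tcp_pos: [0.6372, 0.1117, 0.0283]
eef_rot: [-0.071, 0.707, 0.072, 0.7]
ft_force: [-0.2, -0.4, -0.3]
width: 0.0415
t 5.7 pos [0.6372 0.1117 0.0283] w 0.0415 F [-0.2 -0.4 -0.3] turn deg [ 0.61 -0.55 -0.16] dpos [ 0.0036 -0.0009 -0.0063]
[0.16, -0.04, 0.08] [0.08, -0.07, -0.02]
```

```bash
python3 -m creep '[[0,0.06,-0.03,0.08,0.08,-0.07,0],[0,0.06,0,0.02,0,0,0],[0,0.05,0,0,0,0,0],[0,0,0,0,0,0,0],[0,0,0,0,0,0,0],[75,0,0,0,0,0,0],[75,0,0,0,0,0,0],[75,0,0,0,0,0,0]]' 20; python3 p.py .6408 .1108 .021 11 1
```

```text
t: 6.5
tcp_pos: [0.6426, 0.1114, 0.0228]
eef_rot: [-0.066, 0.703, 0.068, 0.705]
ft_force: [0.1, -0.4, -0.3]
width: 0.0623
t 6.5 pos [0.6426 0.1114 0.0228] w 0.0623 F [ 0.1 -0.4 -0.3] turn deg [-0.09  0.23 -0.14] dpos [-0.0018 -0.0006 -0.0018]
[0.04, -0.0, -0.05] [-0.01, 0.03, -0.02]
```

Released within about 2 mm. Next I'll lift and head for wheel 52 at (0.455,-0.008), with the opening at full.

```bash
python3 -m creep '[[100,-0.3,0,0,0,0,0],[100,-0.7,0,0,0,0,0],[100,-0.7,0.1,-0.2,0,0,0],[100,-0.2,0.4,-0.6,0,0,0],[100,0,0.4,-0.8,0,0,0],[100,0,0.4,-0.8,0,0,0],[100,0,0.4,-0.8,0,0,0],[100,0,0.4,-0.7,0,0,0]]' 20; python3 p.py .455 -.008 .06 11 4
```

```text
t: 7.3
tcp_pos: [0.4738, 0.1646, 0.1088]
eef_rot: [-0.064, 0.699, 0.067, 0.709]
ft_force: [-0.4, 1.3, 1.3]
width: 0.0939
t 7.3 pos [0.4738 0.1646 0.1088] w 0.0939 F [-0.4  1.3  1.3] turn deg [-0.35  0.89 -0.14] dpos [-0.0188 -0.1726 -0.0488]
[0.3, -1.04, -0.32] [-0.01, 0.03, -0.0]
[0.3, -1.04, -0.32] [-0.01, 0.03, -0.0]
[0.3, -1.04, -0.32] [-0.01, 0.03, -0.0]
[0.3, -1.04, -0.32] [-0.01, 0.03, -0.0]
```

```bash
python3 -m creep '[[100,0.1,-0.7,-0.22,0,0,0],[100,0.2,-0.8,-0.24,0,0,0],[100,0.2,-0.8,-0.24,0,0,0],[100,0.2,-0.8,-0.2,0,0,0],[100,0.2,-0.7,-0.18,0,0,0],[100,0.1,-0.3,-0.1,0,0,0],[100,0,0,0,0,0,0],[100,0,0,0,0,0,0]]' 20; python3 p.py .455 -.008 .004 11 1
```

```text
t: 8.1
tcp_pos: [0.4586, -0.0069, 0.0776]
eef_rot: [-0.067, 0.692, 0.07, 0.715]
ft_force: [-0.1, 0.3, 0.6]
width: 0.0938
t 8.1 pos [ 0.4586 -0.0069  0.0776] w 0.0938 F [-0.1  0.3  0.6] turn deg [ 0.15  1.92 -0.03] dpos [-0.0036 -0.0011 -0.0736]
[1.83, -0.01, -0.16] [0.02, 0.24, -0.0]
```

```bash
python3 -m creep '[[100,0.2,0,-0.06,0,0.12,0],[100,0.3,0,-0.04,0,0.1,0],[100,0.3,0,0,0,0.04,0],[100,0.3,0,0,0,0,0],[100,0.3,0,0,0,0,0],[100,0.2,0,0,0,0,0],[100,0.1,0,0,0,0,0],[100,0,0,0,0,0,0]]' 20; python3 p.py .455 -.008 .004 11 1
```

```text
t: 8.9
tcp_pos: [0.4543, -0.0041, 0.003]
eef_rot: [-0.07, 0.706, 0.071, 0.701]
ft_force: [-0.2, 0.2, 0.6]
width: 0.0939
t 8.9 pos [ 0.4543 -0.0041  0.003 ] w 0.0939 F [-0.2  0.2  0.6] turn deg [ 0.47 -0.44 -0.11] dpos [ 0.0007 -0.0039  0.001 ]
[-0.03, -0.1, -0.0] [0.06, -0.05, -0.01]
```

```bash
python3 -m creep '[[100,-0.04,-0.08,0,0,-0.03,0],[100,0,-0.03,0,0,0,0],[0,0,0,0,0,0,0],[0,0,0,0,0,0,0],[0,0,0,0,0,0,0],[0,0,0,0,0,0,0],[0,0,0,0,0,0,0],[0,0,0,0,0,0,0]]' 20;python3 -m creep '[[0,0,0,0,0,0,0],[0,0,0,0,0,0,0],[0,0,0,0,0,0,0],[0,-0.5,0,0,0,0,0],[0,-0.6,0,0,0,0,0],[0,-0.3,0,0.2,0,0,0],[0,0,0,0.7,0,0,0],[0,0,0,0.8,0,0,0]]' 20; python3 p.py .658 .0226 .06 11 4
```

```text
t: 9.7
tcp_pos: [0.4572, -0.0094, 0.0071]
eef_rot: [-0.07, 0.703, 0.071, 0.704]
ft_force: [-0.6, -0.8, -1.1]
width: 0.0519
t: 10.5
tcp_pos: [0.5204, 0.0044, 0.0625]
eef_rot: [-0.069, 0.706, 0.071, 0.702]
ft_force: [-0.4, -0.1, -0.3]
width: 0.0516
t 10.5 pos [0.5204 0.0044 0.0625] w 0.0516 F [-0.4 -0.1 -0.3] turn deg [ 0.35 -0.29 -0.13] dpos [ 0.1376  0.0182 -0.0025]
[0.01, -0.06, 0.87] [0.01, -0.01, -0.0]
[0.01, -0.06, 0.87] [0.01, -0.01, -0.0]
[0.01, -0.06, 0.87] [0.01, -0.01, -0.0]
[0.01, -0.05, 0.87] [0.01, -0.01, -0.0]
```

```bash
python3 -m creep '[[0,0,-0.05,0.8,0,0,0],[0,0,-0.05,0.8,0,0,0],[0,0,-0.05,0.8,0,0,0],[0,0,-0.03,0.5,0,0,0],[0,0.1,0,0.2,0,0,0],[0,0.2,0,0,0,0,0],[0,0.15,0,0,0,0,0],[0,0,0,0,0,0,0]]' 20; python3 p.py .658 .0226 .022 11 1
```

```text
t: 11.3
tcp_pos: [0.6465, 0.0237, 0.0369]
eef_rot: [-0.069, 0.708, 0.071, 0.699]
ft_force: [-0.2, -0.1, -0.8]
width: 0.0519
t 11.3 pos [0.6465 0.0237 0.0369] w 0.0519 F [-0.2 -0.1 -0.8] turn deg [ 0.41 -0.73 -0.26] dpos [ 0.0115 -0.0011 -0.0149]
[0.37, -0.08, 0.28] [0.05, -0.09, -0.03]
```

```bash
python3 -m creep '[[0,0.05,-0.05,0.18,0,-0.06,0],[0,0.08,-0.03,0.12,0,0,0],[0,0.1,0,0.04,0,0,0],[0,0.08,0,0,0,0,0],[0,0,0,0,0,0,0],[0,0,0,0,0,0,0],[0,0,0,0,0,0,0],[0,0,0,0,0,0,0]]' 20; python3 p.py .658 .0226 .022 11 1
```

```text
t: 12.1
tcp_pos: [0.6598, 0.0227, 0.0242]
eef_rot: [-0.069, 0.705, 0.072, 0.702]
ft_force: [-0.6, -0.7, -2.5]
width: 0.0516
t 12.1 pos [0.6598 0.0227 0.0242] w 0.0516 F [-0.6 -0.7 -2.5] turn deg [ 0.38 -0.21 -0.26] dpos [-0.0018 -0.0001 -0.0022]
[0.06, 0.01, -0.04] [0.05, -0.03, -0.03]
```

```bash
python3 -m creep '[[0,0.05,0,-0.03,0,0,0],[0,0,0,0,0,0,0],[85,0,0,0,0,0,0],[85,0,0,0,0,0,0],[85,0,0,0,0,0,0],[85,0,0,0,0,0,0],[85,-0.4,0,0,0,0,0],[100,-0.7,0,0,0,0,0]]' 20; python3 p.py .4738 -.1328 .08 11 8
```

```text
t: 12.9
tcp_pos: [0.6563, 0.0224, 0.0645]
eef_rot: [-0.068, 0.708, 0.072, 0.7]
ft_force: [0.5, -0.3, -0.0]
width: 0.0849
t 12.9 pos [0.6563 0.0224 0.0645] w 0.0849 F [ 0.5 -0.3 -0. ] turn deg [ 0.38 -0.61 -0.36] dpos [-0.1825 -0.1552  0.0155]
[-0.04, -0.36, -0.66] [0.01, -0.01, -0.01]
[-0.04, -0.36, -0.65] [0.01, -0.01, -0.01]
[-0.04, -0.36, -0.65] [0.01, -0.01, -0.01]
[-0.05, -0.36, -0.65] [0.01, -0.01, -0.01]
[-0.05, -0.37, -0.65] [0.01, -0.01, -0.01]
[-0.05, -0.37, -0.65] [0.01, -0.01, -0.01]
[-0.05, -0.37, -0.65] [0.01, -0.01, -0.01]
[-0.05, -0.37, -0.65] [0.01, -0.01, -0.01]
```

```bash
python3 -m creep '[[100,-0.3,-0.3,-0.5,0,0,0],[100,-0.1,-0.4,-0.7,0,0,0],[100,0,-0.4,-0.7,0,0,0],[100,0,-0.4,-0.7,0,0,0],[100,0,-0.4,-0.7,0,0,0],[100,0,-0.4,-0.65,0,0,0],[100,0,-0.3,-0.5,0,0,0],[100,0,-0.1,-0.2,0,0,0]]' 20; python3 p.py .4738 -.1328 .004 11 1
```

```text
t: 13.7
tcp_pos: [0.4987, -0.1251, 0.0993]
eef_rot: [-0.073, 0.698, 0.07, 0.709]
ft_force: [0.6, 1.0, -0.4]
width: 0.0939
t 13.7 pos [ 0.4987 -0.1251  0.0993] w 0.0939 F [ 0.6  1.  -0.4] turn deg [0.6  0.88 0.26] dpos [-0.0249 -0.0077 -0.0953]
[2.37, -0.05, -0.68] [0.08, 0.11, 0.03]
```

```bash
python3 -m creep '[[100,0.2,0,-0.25,0.05,0.05,0],[100,0.3,0,-0.2,0,0.05,0],[100,0.3,0,-0.1,0,0,0],[100,0.3,0,-0.05,0,0,0],[100,0.3,0,0,0,0,0],[100,0.15,0,0,0,0,0],[100,0,0,0,0,0,0],[100,0,0,0,0,0,0]]' 20; python3 p.py .4738 -.1328 .004 11 1
```

```text
t: 14.5
tcp_pos: [0.4748, -0.1278, 0.0311]
eef_rot: [-0.07, 0.704, 0.069, 0.704]
ft_force: [0.0, -0.6, 0.6]
width: 0.0938
t 14.5 pos [ 0.4748 -0.1278  0.0311] w 0.0938 F [ 0.  -0.6  0.6] turn deg [0.3  0.01 0.12] dpos [-0.001  -0.005  -0.0271]
[0.68, -0.12, -0.05] [0.04, 0.0, 0.01]
```

```bash
python3 -m creep '[[100,0.2,-0.08,-0.02,0,0,0],[100,0.2,-0.04,0,0,0,0],[100,0.15,0,0,0,0,0],[100,0.1,0,0,0,0,0],[100,0.03,0,0,0,0,0],[100,0,0,0,0,0,0],[0,0,0,0,0,0,0],[0,0,0,0,0,0,0]]' 15; python3 p.py .4738 -.1328 .004 11 1;  python3 -m creep '[[0,0,0,0,0,0,0],[0,0,0,0,0,0,0],[0,0,0,0,0,0,0],[0,0,0,0,0,0,0],[0,0,0,0,0,0,0],[0,0,0,0,0,0,0],[0,0,0,0,0,0,0],[0,0,0,0,0,0,0]]' 15
```

```text
t: 15.3
tcp_pos: [0.4765, -0.1338, 0.0029]
eef_rot: [-0.071, 0.703, 0.068, 0.705]
ft_force: [-0.5, 0.5, 0.2]
width: 0.0809
t 15.3 pos [ 0.4765 -0.1338  0.0029] w 0.0809 F [-0.5  0.5  0.2] turn deg [0.3  0.17 0.22] dpos [-0.0027  0.001   0.0011]
[-0.03, 0.04, -0.06] [0.04, 0.02, 0.03]
t: 16.1
tcp_pos: [0.4771, -0.134, 0.0038]
eef_rot: [-0.071, 0.702, 0.068, 0.705]
ft_force: [0.1, -0.1, 0.2]
width: 0.0311
```

```bash
python3 -m creep '[[0,-0.6,0,0,0,0,0],[0,-0.7,0.1,0,0,0,0],[0,-0.6,0.5,0.2,0,0,0],[0,-0.2,0.8,0.5,0,0,0],[0,0,0.8,0.5,0,0,0],[0,0,0.8,0.5,0,0,0],[0,0,0.8,0.5,0,0,0],[0,0,0.8,0.5,0,0,0]]' 20; python3 p.py .6235 .199 .08 11 6
```

```text
t: 16.9
tcp_pos: [0.5481, 0.0706, 0.0904]
eef_rot: [-0.067, 0.702, 0.065, 0.706]
ft_force: [0.3, 0.0, -0.8]
width: 0.0315
t 16.9 pos [0.5481 0.0706 0.0904] w 0.0315 F [ 0.3  0.  -0.8] turn deg [-0.29  0.24  0.26] dpos [ 0.0754  0.1284 -0.0104]
[0.04, 0.47, 0.41] [-0.01, 0.0, 0.01]
[0.04, 0.47, 0.41] [-0.01, 0.0, 0.01]
[0.04, 0.47, 0.41] [-0.01, 0.0, 0.01]
[0.04, 0.47, 0.41] [-0.01, 0.0, 0.01]
[0.04, 0.47, 0.41] [-0.01, 0.0, 0.01]
[0.04, 0.47, 0.41] [-0.01, 0.0, 0.01]
```

```bash
python3 -m creep '[[0,0,0.6,0.5,0,0,0],[0,0,0.6,0.5,0,0,0],[0,0,0.5,0.5,0,0,0],[0,0,0.4,0.4,0,0,0],[0,0,0.2,0.2,0,0,0],[0,0,0,0.1,0,0,0],[0,0,0,0,0,0,0],[0,0,0,0,0,0,0]]' 20; python3 p.py .6235 .199 .019 11 1
```

```text
t: 17.7
tcp_pos: [0.6186, 0.1859, 0.0876]
eef_rot: [-0.07, 0.704, 0.067, 0.704]
ft_force: [-0.3, -0.3, -1.0]
width: 0.0315
t 17.7 pos [0.6186 0.1859 0.0876] w 0.0315 F [-0.3 -0.3 -1. ] turn deg [ 0.08 -0.01  0.26] dpos [ 0.0049  0.0131 -0.0686]
[1.71, 0.31, 0.18] [0.01, -0.0, 0.03]
```

```bash
python3 -m creep '[[0,0.2,0.14,0.08,0,0,0],[0,0.25,0.1,0.05,0,0,0],[0,0.25,0.04,0.02,0,0,0],[0,0.25,0,0,0,0,0],[0,0.2,0,0,0,0,0],[0,0.1,0,0,0,0,0],[0,0,0,0,0,0,0],[0,0,0,0,0,0,0]]' 20; python3 p.py .6235 .199 .019 11 1
```

```text
t: 18.5
tcp_pos: [0.6206, 0.1956, 0.0315]
eef_rot: [-0.069, 0.705, 0.065, 0.703]
ft_force: [-0.3, 0.7, 0.0]
width: 0.0312
t 18.5 pos [0.6206 0.1956 0.0315] w 0.0312 F [-0.3  0.7  0. ] turn deg [-0.11 -0.24  0.31] dpos [ 0.0029  0.0034 -0.0125]
[0.31, 0.07, 0.09] [-0.01, -0.03, 0.04]
```

```bash
python3 -m creep '[[0,0.1,0.05,0.07,0,0,0],[0,0.1,0.02,0.03,0,0,0],[0,0.08,0,0,0,0,0],[0,0.05,0,0,0,0,0],[0,0,0,0,0,0,0],[0,0,0,0,0,0,0],[0,0,0,0,0,0,0],[0,0,0,0,0,0,0]]' 20; python3 p.py .6235 .199 .019 11 1
```

```text
t: 19.3
tcp_pos: [0.6257, 0.1997, 0.0192]
eef_rot: [-0.069, 0.704, 0.065, 0.704]
ft_force: [-0.0, 1.0, -0.6]
width: 0.031
t 19.3 pos [0.6257 0.1997 0.0192] w 0.031 F [-0.   1.  -0.6] turn deg [-0.12 -0.03  0.3 ] dpos [-0.0022 -0.0007 -0.0002]
[0.01, -0.01, -0.06] [-0.01, -0.0, 0.04]
```

```bash
python3 -m creep '[[0,0,0,-0.04,0,0,0],[0,0,0,0,0,0,0],[65,0,0,0,0,0,0],[65,0,0,0,0,0,0],[65,0,0,0,0,0,0],[65,0,0,0,0,0,0],[65,-0.4,0,0,0,0,0],[100,-0.7,0,0,0,0,0]]' 20; python3 p.py .4407 -.2636 .09 11 14
```

```text
t: 20.1
tcp_pos: [0.6208, 0.1987, 0.0605]
eef_rot: [-0.069, 0.707, 0.065, 0.701]
ft_force: [-0.3, 0.2, -0.5]
width: 0.0662
t 20.1 pos [0.6208 0.1987 0.0605] w 0.0662 F [-0.3  0.2 -0.5] turn deg [-0.12 -0.57  0.32] dpos [-0.1801 -0.4623  0.0295]
[-0.04, -0.75, -0.47] [-0.0, -0.01, 0.0]
[-0.04, -0.75, -0.47] [-0.0, -0.01, 0.0]
[-0.05, -0.75, -0.47] [-0.0, -0.01, 0.0]
[-0.05, -0.75, -0.47] [-0.0, -0.01, 0.0]
[-0.05, -0.75, -0.47] [-0.0, -0.01, 0.0]
[-0.05, -0.75, -0.47] [-0.0, -0.01, 0.0]
[-0.05, -0.75, -0.47] [-0.0, -0.01, 0.0]
[-0.05, -0.75, -0.47] [-0.0, -0.01, 0.0]
[-0.05, -0.75, -0.47] [-0.0, -0.01, 0.0]
[-0.05, -0.75, -0.47] [-0.0, -0.01, 0.0]
[-0.05, -0.75, -0.47] [-0.0, -0.01, 0.0]
[-0.05, -0.75, -0.47] [-0.0, -0.01, 0.0]
[-0.05, -0.75, -0.47] [-0.0, -0.01, 0.0]
[-0.05, -0.75, -0.47] [-0.0, -0.01, 0.0]
```

```bash
python3 -m creep '[[100,-0.7,0,0,0,0,0],[100,-0.3,-0.3,-0.4,0,0,0],[100,0,-0.75,-0.5,0,0,0],[100,0,-0.8,-0.5,0,0,0],[100,0,-0.8,-0.5,0,0,0],[100,0,-0.8,-0.5,0,0,0],[100,0,-0.8,-0.5,0,0,0],[100,0,-0.8,-0.5,0,0,0]]' 20; python3 p.py .4407 -.2636 .08 11 7
```

```text
t: 20.9
tcp_pos: [0.531, -0.0269, 0.1214]
eef_rot: [-0.072, 0.697, 0.068, 0.71]
ft_force: [0.3, -0.2, 0.6]
width: 0.0943
t 20.9 pos [ 0.531  -0.0269  0.1214] w 0.0943 F [ 0.3 -0.2  0.6] turn deg [0.43 1.02 0.44] dpos [-0.0903 -0.2367 -0.0414]
[0.15, -0.76, -0.49] [0.01, 0.02, 0.01]
[0.15, -0.76, -0.48] [0.01, 0.02, 0.01]
[0.15, -0.77, -0.48] [0.01, 0.02, 0.01]
[0.15, -0.77, -0.48] [0.01, 0.02, 0.01]
[0.15, -0.77, -0.48] [0.01, 0.02, 0.01]
[0.15, -0.77, -0.48] [0.01, 0.02, 0.01]
[0.15, -0.77, -0.48] [0.01, 0.02, 0.01]
```

```bash
python3 -m creep '[[100,0.1,-0.77,-0.48,0,0,0],[100,0.1,-0.77,-0.48,0,0,0],[100,0.1,-0.77,-0.48,0,0,0],[100,0.1,-0.77,-0.48,0,0,0],[100,0.1,-0.77,-0.48,0,0,0],[100,0.1,-0.6,-0.4,0,0,0],[100,0,-0.3,-0.2,0,0,0],[100,0,0,0,0,0,0]]' 20; python3 p.py .4407 -.2636 .005 11 1
```

```text
t: 21.7
tcp_pos: [0.4493, -0.2511, 0.1103]
eef_rot: [-0.075, 0.691, 0.062, 0.716]
ft_force: [0.2, 0.8, -0.7]
width: 0.094
t 21.7 pos [ 0.4493 -0.2511  0.1103] w 0.094 F [ 0.2  0.8 -0.7] turn deg [0.08 1.91 1.2 ] dpos [-0.0086 -0.0125 -0.1053]
[2.63, -0.21, -0.36] [0.01, 0.24, 0.15]
```

```bash
python3 -m creep '[[100,0.2,-0.15,-0.12,0,0.12,0.08],[100,0.3,-0.1,-0.08,0,0.08,0.06],[100,0.3,-0.04,-0.04,0,0.04,0],[100,0.3,0,0,0,0,0],[100,0.2,0,0,0,0,0],[100,0.1,0,0,0,0,0],[100,0,0,0,0,0,0],[100,0,0,0,0,0,0]]' 20; python3 p.py .4407 -.2636 .005 11 1
```

```text
t: 22.5
tcp_pos: [0.4433, -0.2615, 0.0493]
eef_rot: [-0.069, 0.705, 0.071, 0.702]
ft_force: [0.0, 0.7, -0.7]
width: 0.0937
t 22.5 pos [ 0.4433 -0.2615  0.0493] w 0.0937 F [ 0.   0.7 -0.7] turn deg [ 0.36 -0.18 -0.16] dpos [-0.0026 -0.0021 -0.0443]
[1.11, -0.04, -0.07] [0.05, -0.02, -0.02]
```

```bash
python3 -m creep '[[100,0.25,-0.04,-0.05,0,0,0],[100,0.25,0,0,0,0,0],[100,0.25,0,0,0,0,0],[100,0.2,0,0,0,0,0],[100,0.1,0,0,0,0,0],[100,0,0,0,0,0,0],[100,0,0,0,0,0,0],[0,0,0,0,0,0,0]]' 20; python3 p.py .4407 -.2636 .005 11 1
```

```text
t: 23.3
tcp_pos: [0.4418, -0.2639, 0.0043]
eef_rot: [-0.069, 0.704, 0.07, 0.703]
ft_force: [-1.2, -0.9, 0.4]
width: 0.089
t 23.3 pos [ 0.4418 -0.2639  0.0043] w 0.089 F [-1.2 -0.9  0.4] turn deg [ 0.36 -0.12 -0.1 ] dpos [-0.0011  0.0003  0.0007]
[-0.02, 0.01, -0.03] [0.04, -0.01, -0.01]
```

```bash
python3 -m creep '[[0,0,0,0,0,0,0],[0,0,0,0,0,0,0],[0,0,0,0,0,0,0],[0,0,0,0,0,0,0],[0,0,0,0,0,0,0],[0,0,0,0,0,0,0],[0,0,0,0,0,0,0],[0,0,0,0,0,0,0]]' 25; python3 p.py .675 -.0658 .08 11 8
```

```text
t: 24.1
tcp_pos: [0.4426, -0.2645, 0.0055]
eef_rot: [-0.07, 0.704, 0.07, 0.704]
ft_force: [-0.8, 0.0, -0.2]
width: 0.0617
t 24.1 pos [ 0.4426 -0.2645  0.0055] w 0.0617 F [-0.8  0.  -0.2] turn deg [ 0.36 -0.02  0.02] dpos [0.2324 0.1987 0.0745]
[-0.23, 0.47, 0.83] [0.01, -0.0, 0.0]
[-0.23, 0.47, 0.83] [0.01, -0.0, 0.0]
[-0.23, 0.47, 0.83] [0.01, -0.0, 0.0]
[-0.23, 0.47, 0.83] [0.01, -0.0, 0.0]
[-0.23, 0.47, 0.83] [0.01, -0.0, 0.0]
[-0.23, 0.47, 0.83] [0.01, -0.0, 0.0]
[-0.23, 0.47, 0.83] [0.01, -0.0, 0.0]
[-0.23, 0.47, 0.83] [0.01, -0.0, 0.0]
```

Gripped (61.7 mm). The place height for the TCP is about 0.0205.

```bash
python3 -m creep '[[0,-0.5,0,0,0,0,0],[0,-0.6,0,0,0,0,0],[0,-0.5,0.3,0.5,0,0,0],[0,-0.1,0.4,0.7,0,0,0],[0,0,0.4,0.75,0,0,0],[0,0,0.4,0.75,0,0,0],[0,0,0.4,0.75,0,0,0],[0,0,0.4,0.75,0,0,0]]' 25; python3 p.py .675 -.0658 .08 11 5
```

```text
t: 24.9
tcp_pos: [0.5899, -0.1394, 0.073]
eef_rot: [-0.066, 0.706, 0.068, 0.702]
ft_force: [-0.3, -1.6, -1.4]
width: 0.0613
t 24.9 pos [ 0.5899 -0.1394  0.073 ] w 0.0613 F [-0.3 -1.6 -1.4] turn deg [-0.13 -0.31 -0.18] dpos [0.0851 0.0736 0.007 ]
[-0.04, 0.28, 0.49] [-0.0, -0.01, -0.0]
[-0.04, 0.28, 0.49] [-0.0, -0.01, -0.0]
[-0.04, 0.28, 0.49] [-0.0, -0.01, -0.0]
[-0.04, 0.28, 0.49] [-0.0, -0.01, -0.0]
[-0.04, 0.28, 0.49] [-0.0, -0.01, -0.0]
```

```bash
python3 -m creep '[[0,0,0.35,0.6,0,0,0],[0,0,0.33,0.55,0,0,0],[0,0,0.25,0.45,0,0,0],[0,0,0.15,0.3,0,0,0],[0,0,0.05,0.15,0,0,0],[0,0,0,0,0,0,0],[0,0,0,0,0,0,0],[0,0,0,0,0,0,0]]' 25; python3 p.py .675 -.0658 .0205 11 1
```

```text
t: 25.7
tcp_pos: [0.6644, -0.0739, 0.0681]
eef_rot: [-0.067, 0.708, 0.07, 0.699]
ft_force: [-0.1, -0.7, -1.4]
width: 0.0618
t 25.7 pos [ 0.6644 -0.0739  0.0681] w 0.0618 F [-0.1 -0.7 -1.4] turn deg [ 0.1  -0.69 -0.34] dpos [ 0.0106  0.0081 -0.0476]
[1.19, 0.14, 0.31] [0.01, -0.09, -0.04]
```

```bash
python3 -m creep '[[0,0.1,0.08,0.16,0,-0.05,0],[0,0.18,0.05,0.1,0,0,0],[0,0.2,0,0.04,0,0,0],[0,0.18,0,0,0,0,0],[0,0.1,0,0,0,0,0],[0,0.04,0,0,0,0,0],[0,0,0,0,0,0,0],[0,0,0,0,0,0,0]]' 25; python3 p.py .675 -.0658 .0205 11 1
```

```text
t: 26.5
tcp_pos: [0.6739, -0.0676, 0.0323]
eef_rot: [-0.065, 0.707, 0.069, 0.701]
ft_force: [-0.4, -0.6, -1.1]
width: 0.0614
t 26.5 pos [ 0.6739 -0.0676  0.0323] w 0.0614 F [-0.4 -0.6 -1.1] turn deg [-0.06 -0.39 -0.37] dpos [ 0.0011  0.0018 -0.0118]
[0.3, 0.04, 0.04] [-0.01, -0.05, -0.05]
```

```bash
python3 -m creep '[[0,0.1,0.03,0,0,0,0],[0,0.1,0,0,0,0,0],[0,0.08,0,0,0,0,0],[0,0.05,0,0,0,0,0],[0,0.02,0,0,0,0,0],[0,0,0,0,0,0,0],[0,0,0,0,0,0,0],[0,0,0,0,0,0,0]]' 25; python3 p.py .675 -.0658 .0205 11 1
```

```text
t: 27.3
tcp_pos: [0.6748, -0.0664, 0.0207]
eef_rot: [-0.066, 0.705, 0.069, 0.703]
ft_force: [-0.8, 1.2, 0.1]
width: 0.0618
t 27.3 pos [ 0.6748 -0.0664  0.0207] w 0.0618 F [-0.8  1.2  0.1] turn deg [-0.05 -0.17 -0.28] dpos [ 0.0002  0.0006 -0.0002]
[0.0, 0.01, 0.01] [-0.01, -0.02, -0.04]
```

Now I'll release, lift and back away toward the base so the view is clear.

```bash
python3 -m creep '[[95,0,0,0,0,0,0],[95,0,0,0,0,0,0],[95,0,0,0,0,0,0],[95,0,0,0,0,0,0],[95,0,0,0,0,0,0],[95,-0.4,0,0,0,0,0],[95,-0.7,0,0,0,0,0],[95,-0.9,0,0,0,0,0]]' 25; python3 -m creep '[[95,-0.9,0,0,0,0,0],[95,-0.9,0,-0.3,0,0,0],[95,-0.5,-0.5,-0.7,0,0,0],[95,0,-0.7,-0.7,0,0,0],[95,0,-0.8,-0.7,0,0,0],[95,0,-0.8,-0.7,0,0,0],[95,0,-0.8,-0.7,0,0,0],[95,0,-0.5,-0.4,0,0,0]]'
python3 - <<'E'
from h import *
im=imaging.camera('top');cv2.imwrite('pics/top1.png',im);cv2.imwrite('pics/scene1.png',imaging.camera('scene'))
E
```

```text
t: 28.1
tcp_pos: [0.6715, -0.0662, 0.0969]
eef_rot: [-0.065, 0.709, 0.07, 0.698]
ft_force: [1.4, 0.4, 0.1]
width: 0.0892
t: 28.9
tcp_pos: [0.5415, -0.2633, 0.2154]
eef_rot: [-0.072, 0.699, 0.069, 0.708]
ft_force: [0.0, 0.6, 0.7]
width: 0.0891
```

View pics/top1.png

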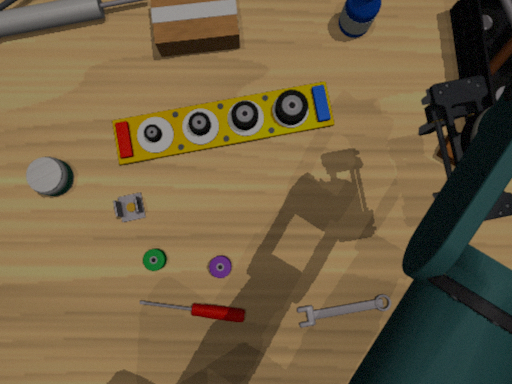

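View pics/scene1.png

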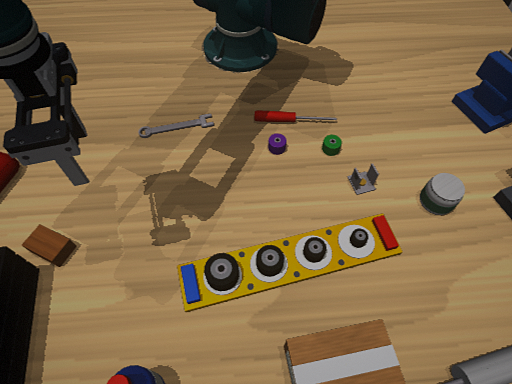

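The top view shows the wheels on the pads at about (153,132), (200,124), (245,117) and (291,106), growing from red to blue. The fork (130,207) and the look-alikes haven't moved. I'll measure the offsets before handing in.

Run:
```python
from h import *
P=[(.6235,.199,.039,32),(.6408,.1108,.043,42),(.658,.0226,.047,52),(.675,-.0658,.051,62)]
for n in('top','scene'):
    im=cv2.imread(f'pics/{n}1.png');hsv=cv2.cvtColor(im,cv2.COLOR_BGR2HSV);H,S,V=[hsv[...,i].astype(int) for i in range(3)]
    B=circs((S<60)&(V>55)&(V<140),8,400)+[(u,v,a) for u,v,a in circs((S<50)&(V>70)&(V<190),8,400)]
    for x,y,z,k in P:
        for u,v,a in B:
            q=plane(n,(u,v),z)
            if np.hypot(q[0]-x,q[1]-y)<.02: print(n,k,round(u,1),round(v,1),a,((q[:2]-[x,y])*1000).round(1),'mm')
    for u,v,a in circs((V<45),60,1800):
        for x,y,z,k in P:
            q=plane(n,(u,v),z-.01)
            if np.hypot(q[0]-x,q[1]-y)<.03: print('tyre',n,k,round(u,1),round(v,1),a,((q[:2]-[x,y])*1000).round(1))
```

```text
top 32 152.2 133.2 283.5 [-3.6  0.7] mm
top 52 244.2 113.2 213.5 [-0.3  2.1] mm
top 52 244.3 113.1 200.0 [-0.  2.] mm
top 62 291.7 104.7 308.5 [-1.3  0.9] mm
top 62 291.7 104.5 292.5 [-0.9  0.8] mm
tyre top 32 152.5 133.0 202.0 [-1.1  2.3]
tyre top 42 199.1 123.5 344.5 [-0.1  0.6]
tyre top 52 244.3 115.2 550.5 [-1.7  2.1]
tyre top 62 290.8 107.0 823.0 [-3.   1.6]
scene 32 359.9 235.1 65.0 [-0.1  1.5] mm
scene 42 315.1 246.5 125.0 [ 1.4 -0.5] mm
scene 42 315.2 246.5 116.0 [ 1.3 -0.3] mm
scene 52 269.7 257.2 211.5 [0.6 0.8] mm
scene 52 269.8 257.2 202.5 [0.7 1. ] mm
scene 62 220.7 268.3 324.0 [-0.2 -0.3] mm
scene 62 220.8 268.3 312.5 [-0.2 -0.1] mm
tyre scene 62 221.6 271.6 963.5 [2.5 0.4]
tyre scene 52 269.6 260.3 634.5 [2.9 0.8]
tyre scene 42 314.2 249.5 395.5 [ 3.3 -1.1]
tyre scene 32 358.4 237.8 225.0 [1.1 0.8]
```

All four wheels are within about 4 mm of their pad centres, so I'm handing in.

Run:
```python
from workcell import job
print(job.hand_in())
```

```text
the job is handed in; nothing more can be done
None
```

All four black wheels are on the white pads in order, with 32 mm next to the red block, then 42, 52 and 62 mm next to the blue one. I handed the job in at about 29 s of the 93 s allowed; the hand-in gave no verdict.

- **Centring:** hub measurements in the final pictures put every wheel within about 4 mm of its pad centre in both views; the limit is 14 mm. There was no separate top-view hub reading for the 42 mm wheel; its tyre outline there and its hub in the scene view agree to about 1.5 mm. Rougher readings from the tyre outlines agree to within about 4 mm.
- **Flatness:** both pictures show the wheels lying flat. I did not measure tilt.
- **Left alone:** the fork and the green and purple look-alikes look unmoved in the final pictures. I compared them by eye and did not measure them.
- **Arm:** it ended clear of everything. The force readings at the end of each move stayed within about 3 N, and no check failed.

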